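Touch off a clamped latch casting with a locating plug

ROBOT

A 6-joint arm with a two-finger parallel gripper is mounted at the origin on the work surface. World frame = base frame: x ahead of the robot, y to its left, z up, the work surface at z = 0. Lengths are in mm, angles in rad, forces in N, time in s.
With the tool pointing down it reaches from about 350 to 775 mm from the base axis. Payload 5.5 kg.
Tool frame: the origin (TCP) lies at the very end of the fingers, on their centre line; the grasp point (between the pads) lies 19 mm behind it; z points along the fingers, y is the direction in which the jaws open and shut (so a half turn about z gives the same grasp; the last joint's range is limited). The gripper opens to 85 mm and grips with 20 to 120 N. Pads are 22 mm wide; open, the fingers measure 114 mm over their backs; the gripper's body (76 mm by 85 mm) begins 54 mm behind the grasp point. The pads swing forward as they close: fully open they stand 13 mm farther back than shut.
Start: joints at [1.081, 0.313, 0.046, 1.304, 0, 1.431], TCP at [197.085, 540.212, 231.323] pointing down, gripper open.
Joint ranges: [-2.76, 2.76], [-0.86, 1.69], [-1.03, 1.26], [-2.2, 2.34], [-1.47, 1.5], [-3.14, 3.14]. Speed limits (rad/s): [2.57, 2.57, 3.14, 3.14, 3.14, 3.14].

INTERFACE

Orientations are given as a rotation vector (axis times angle).
In Python, from plant import bot gives the robot as it stands.
- The arm moves only by the tool servo_tool, never from a script. Its argument "increments" is a list of rows, each a list of 7 numbers: the opening, from -1 (shut) to 1 (fully open), then the shift along the world's x, y, z in m, then the turn, a rotation vector about the world's x, y, z in rad. In form: [[claw, x, y, z, rx, ry, rz], ...]. A call has 1 to 5 rows; each row shifts and turns the pose as measured when the row begins; what a row does not reach is not made up. A row lasts 1/10 s, in which the tool goes at most 50 mm and 8.59 degrees, less where a joint would pass 70% of its speed; a pose out of reach is approached as far as the arm can. A call is refused whole if a number of a shift passes 0.05 or a number of a turn 0.15, either way. A call with a gripper value outside its range is refused whole. The fingers move at their own pace and stop on an object; the grip force is fixed at half the most. Time passes only in rows, so rows that do not move let the fingers close. It gives the time, the measured TCP pose, the force and the opening at its end, in the units of the state.
- bot.read_state(): the state, without advancing time (a new reading comes with each control period).
- bot.snapshot(name): name is "side" or "top" or "wrist"; returns a dict with "img" (384x512x3 uint8, blue, green, red), "fx", "fy", "cx", "cy" (pixels), "k1" (the pictures are not rectified: a ray, as slopes to the right and down, at radius r is drawn at 1 + k1 r^2 times it, then the intrinsics apply), "xyz" and "attitude" of the camera in the world; the wrist camera has in their place "hand_eye" (4x4, takes a point from camera to tool coordinates, whose origin is the TCP and whose axes are the flange's). Camera axes: x right, y up, looking along -z (the intrinsics and any distortion apply to the point x, -y, -z); pixel columns grow to the right and rows downward; lengths in mm; the calibration is good to about 2 mm. A picture is of the moment at which its call begins: read the wrist's pose just before it. There is no depth.
- bot.finish_job(): hands the job in, once; it reports no verdict.
The state is a dict: "clock": time; "qpos": joint angles; "qd": joint speeds; "joint_torque": joint torques, N m; "tcp_pos": TCP position; "tcp_rot": TCP orientation; "force": force on the tool from outside, world axes, zero at the start; "torque": the same for the moment, N m; "opening": finger opening in mm.
Only numpy, scipy, OpenCV 4.12 (cv2) and the standard library are available. Lean on these libraries where they do the work, as an engineer would, in place of code of your own. Each camera call takes 0.05 s, during which the arm holds its last target. There are 200 camera calls.

TASK

Take the green-banded locating plug out of its stand and pick up the position of the clamped latch casting with it: touch the plug's plain end gently against the bright front face near its left end, then the front face near its right end, then the middle of the bright right-hand end face, resting a moment at each touch. Then lower the plug into the casting's bore until its collar is fully home, and leave it standing there, ready for the drill jig. Never lean on the casting, and do not disturb anything else (left and right as seen from the robot).

Things in the scene. Friction and masses are not known exactly. Their poses are not given: they have to be found in the camera images.
- plate: Aluminium fixture plate fixed to the bench, 260 (x) x 320 (y) x 16 mm thick. Origin: centre of its underside, on the bench top; z up; -x side faces the robot (front), +y is left, -y right. On it lies the black latch casting under two strap clamps. Four bolt heads, 8 mm radius and 6 mm high, stand on it at x = +-115, y = +-105 mm; nothing else stands in front or to the right of the casting.
- nominal (a point): Point on the plate's top over its origin, axes as the plate: where the casting's centre is meant to be. The casting is 90 (x) x 160 (y) x 36 mm high, rigid, clamped by eye and does NOT report its pose: its centre is up to 8 mm in x and 10 mm in y from here and it is turned up to 0.07 rad about the vertical, either way. Touching tells exactly; it cannot shift: each mm too far adds some 8 to 20 N.
- nom_front_left (a point): Fixed to the plate, not to the casting: where the first touch would fall if the casting lay at nominal, on its front face (-x), 55 mm left of the middle, half way up (18 mm above plate). The front face is machined bright, flat and upright over its whole 160 mm. Approach towards +x at about 10 mm/s and stop on force (the first knock grows with speed); the real face is within 15 mm.
- nom_front_right (a point): Fixed to the plate: nominal second touch, on the same front face, 55 mm right of the middle, half way up.
- nom_end_right (a point): Fixed to the plate: nominal third touch, middle of the casting's right-hand end face (-y), half way up; machined bright, flat, 90 mm wide, square to the front face. Touch within 20 mm of its middle. Approach towards +y; the real face is within 15 mm.
- nom_bore (a point): Fixed to the plate: where the bore's mouth would be if the casting lay at nominal, level with the casting's top (52 mm above the bench). Really the bore's axis lies 35 mm behind the front face and 38 mm from the right-hand end face, square to them. It is upright, 13.6 mm wide, mouth chamfered 1.5 mm, through to the plate, with a bright ring round it flush with the top.
- clamp_left (a point): Foot of the stud of the strap clamp on the casting's left end. The strap is 82 long (plate y 63 to 145) x 26 mm wide, its top 46 mm and the stud's top 64 mm above the plate's top. Do not hit.
- clamp_rear (a point): Foot of the stud of the strap clamp on the casting's rear side: strap from plate x 27 to 109 mm, 26 mm wide, same heights as the other.
- plug: Green-banded steel locating plug, 0.14 to 0.26 kg, loose, upright in a hole of the stand. Origin: centre of its lower end; z up its axis, 100 mm long. Pin 12 mm diameter from 0 to 34 mm, 1.5 mm lead-in; collar 24 mm diameter from 34 to 40; hexagon handle 20 mm across flats from 40 to 100, one pair of flats facing its own +-x, others every 60 degrees. Home: collar's underside on the casting's top.
- plug_tip (a point): Centre of the green-banded plug's lower end face (same point as the origin of plug).
- stand: Fixed wooden plug stand 70 (x) x 170 (y) x 40 mm high, two upright holes 15.5 mm wide and 37 mm deep at y = +-50 mm. Origin: centre of its underside. The plugs' collars rest on its top, the pins hang in the holes, tips 6 mm above the bench.
- redplug: Bystander: red-banded locating plug of the same shape but with a 13.5 mm pin, upright in the other hole of the stand. Origin: centre of its lower end face. Both handles reach 106 mm above the bench: lift the green plug clear over this one.
- glue: Bystander: white bottle with yellow cap, 48 mm diameter, 125 mm high, standing on the bench. Origin: centre of its base.
- paddle: Bystander: spare black latch paddle 90 x 34 x 28 mm with a steel pivot pin, lying on the bench. Origin: centre of its underside.
- driver: Bystander: screwdriver with red handle, about 200 mm long, lying on the bench along its own x. Origin: under its middle.

How it is judged (in metres and radians):
On the way, in this order (a step that is already met when the one before it is completed fails the run):
1. the plug's pin bears on the front face of the casting, in its left half (more than 20 mm left of the plate's centre), above the plate, with more than 1 N for 0.2 s (contact force between plug and plate above 1 N and z of plug_tip in the frame of plate between 0.019 and 0.049 m and x of plug_tip in the frame of plate between -0.09 and -0.03 m and y of plug_tip in the frame of plate between 0.02 and 0.1 m), for 0.2 s.
2. then the same in its right half (more than 20 mm right of the plate's centre) (contact force between plug and plate above 1 N and z of plug_tip in the frame of plate between 0.019 and 0.049 m and x of plug_tip in the frame of plate between -0.09 and -0.03 m and y of plug_tip in the frame of plate between -0.1 and -0.02 m), for 0.2 s.
3. then the same on the right-hand end face, well back from the front corner (contact force between plug and plate above 1 N and z of plug_tip in the frame of plate between 0.019 and 0.049 m and x of plug_tip in the frame of plate between -0.03 and 0.06 m and y of plug_tip in the frame of plate between -0.13 and -0.065 m), for 0.2 s.
At the end, for the whole second after the job is handed in: The green-banded plug stands released and at rest in the casting's bore, collar home (pin end within 3 mm of its fully home height, i.e. under 21 mm above the plate's underside), upright within 0.06 rad; red plug, bottle, paddle and screwdriver within 15 mm of where they were (z of plug_tip in the frame of plate below 0.021 m and x of plug_tip in the frame of plate between -0.035 and 0.015 m and y of plug_tip in the frame of plate between -0.065 and -0.02 m and angle between plug's own z axis and vertical below 0.06 rad and linear speed of plug below 0.01 m/s and distance of each of redplug, glue, paddle, driver from where it was at the start of the episode below 0.015 m); the robot touches nothing.
It fails at once if the plug is pressed on the casting, plate or clamps with more than 25 N (contact force between plug and plate above 25 N).
It fails at once if the robot itself (arm or fingers) strikes the casting, plate or clamps with more than 5 N (contact force between any of the fingers, the arm and plate above 5 N).
It fails at once if a bystander is moved more than 15 mm (distance of any of redplug, glue, paddle, driver from where it was at the start of the episode above 0.015 m).
It also fails if it takes over 69 s, if anything falls off the work surface, if the arm or the gripper's body presses on something with over 40 N, if the wrist force passes 120 N, or if a joint passes its speed limit or range.

## Working session

There is one attempt and no reset: what is moved stays moved. The work goes in short steps, Python scripts to look and compute and a tool call to move; the robot and the scene stay as the last step left them, time stands still between calls to the robot, and variables do not carry over. Pictures are saved under pics/ and viewed, about 8 in all and at most 12, crops included, and the job is handed in when it is done.

Besides the shell and the picture viewer there is one more tool, called as name(argument=value, ...), one argument or row to a line, values as JSON. servo_tool: Moves the arm, as the interface text tells. Its arguments: {"type":"object","properties":{"increments":{"type":"array"}},"required":["increments"]}

```bash
mkdir -p pics; ls; python3 - <<'E'
from plant import bot
import cv2
s=bot.read_state(); print(s)
for n in("side","top","wrist"):
    d=bot.snapshot(n); cv2.imwrite(f"pics/{n}0.png",d["img"])
    print(n,{k:v for k,v in d.items() if k!="img"})
E
```

```text
pics
{'clock': 0.0, 'qpos': array([1.08137668e+00, 3.14001181e-01, 4.49678395e-02, 1.30357734e+00,
       1.49245570e-05, 1.43120108e+00]), 'qd': array([-6.74961725e-04, -2.49691377e-04,  4.56187358e-05,  2.93181318e-03,
       -6.44342229e-04,  2.10613119e-04]), 'joint_torque': array([-2.00117873e-03, -4.80627823e+01,  2.98530936e+01,  1.92700460e-02,
       -2.22092904e-04, -5.35352200e-06]), 'tcp_pos': array([196.83340541, 539.72213195, 230.40385736]), 'tcp_rot': array([-5.46604902e-01, -3.09308984e+00,  2.70244121e-03]), 'force': array([ 0.14922655, -0.80915641, -0.75997108]), 'torque': array([ 0.03531219, -0.00830939, -0.00698524]), 'opening': 85.41746476906944}
side {'fx': 442.82259310417083, 'fy': 442.82259310417083, 'cx': 258.36926924107206, 'cy': 189.24878993753012, 'k1': -0.1152613244538313, 'xyz': array([ 280.66611162, -857.90593368,  822.11403501]), 'attitude': array([ 0.85197619, -0.12547791, -0.30964648])}
top {'fx': 386.78401127293887, 'fy': 386.78401127293887, 'cx': 254.54947991246345, 'cy': 191.0537538538281, 'k1': -0.09097270858533041, 'xyz': array([ 331.58816832,   -9.65138756, 1248.56236937]), 'attitude': array([ 0.14360299, -0.16289962, -1.55329287])}
wrist {'fx': 308.83371226643175, 'fy': 308.83371226643175, 'cx': 250.1764616086127, 'cy': 193.91982365546986, 'k1': -0.0578708307563043, 'hand_eye': array([[ 1.03339072e-03,  9.53429910e-01,  3.01612897e-01,
         7.86292312e+01],
       [ 9.99998330e-01, -5.30663070e-04, -1.74872811e-03,
        -4.49477806e-02],
       [-1.50723486e-03,  3.01614201e-01, -9.53428866e-01,
        -1.42687259e+02],
       [ 0.00000000e+00,  0.00000000e+00,  0.00000000e+00,
         1.00000000e+00]])}
```

View pics/top0.png

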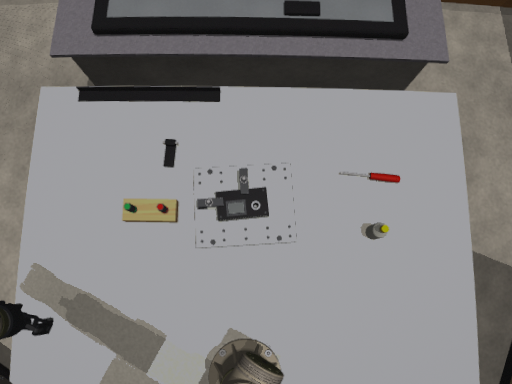

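View pics/side0.png

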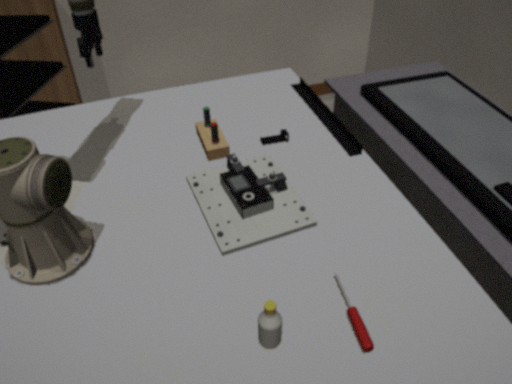

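Top: green plug near (128,207), red (161,208), plate corners about (193,167), (293,163), (297,244), (196,248), bore ring (256,205). Side: green (207,110), red (214,126). The rest is clear of the work.

```bash
cat > h.py <<'E'
import numpy as np, cv2
from scipy.spatial.transform import Rotation as R
from plant import bot
def cam(d,s=None):
    if "hand_eye" in d:
        T=np.eye(4);T[:3,:3]=R.from_rotvec(s["tcp_rot"]).as_matrix();T[:3,3]=s["tcp_pos"]
        T=T@d["hand_eye"];return T[:3,:3],T[:3,3]
    return R.from_rotvec(d["attitude"]).as_matrix(),np.array(d["xyz"])
def K(d): return np.array([[d["fx"],0,d["cx"]],[0,d["fy"],d["cy"]],[0,0,1]]),np.array([d["k1"],0,0,0,0.])
def ray(d,c,uv):
    p=cv2.undistortPointsIter(np.array([[uv]],float),*K(d),None,None,(3,50,1e-9))[0,0]
    v=c[0]@np.array([p[0],-p[1],-1]);return c[1],v/np.linalg.norm(v)
def atz(d,c,uv,z):
    o,v=ray(d,c,uv);return o+v*(z-o[2])/v[2]
def tri(rs):
    A=sum(np.eye(3)-np.outer(v,v) for o,v in rs);b=sum((np.eye(3)-np.outer(v,v))@o for o,v in rs)
    p=np.linalg.solve(A,b);return p,[np.linalg.norm((np.eye(3)-np.outer(v,v))@(p-o)) for o,v in rs]
def proj(d,c,p):
    q=c[0].T@(np.asarray(p,float)-c[1]);q=np.array([[[q[0],-q[1],-q[2]]]])
    return cv2.projectPoints(q,np.zeros(3),np.zeros(3),*K(d))[0].ravel()
def blobs(img,col,amin=6):
    b,g,r=[img[...,i].astype(int) for i in range(3)]
    m=((g>1.5*r)&(g>1.3*b)&(g>50)) if col=="g" else ((r>2*g)&(r>2*b)&(r>80))
    n,l,st,ce=cv2.connectedComponentsWithStats(m.astype(np.uint8))
    return [(st[i].tolist(),ce[i].round(1).tolist()) for i in range(1,n) if st[i,4]>=amin]
E
python3 - <<'E'
from h import *
ds={n:bot.snapshot(n) for n in("side","top")}
for c in "gr":
  bl={n:blobs(ds[n]["img"],c) for n in ds}; print(c,bl)
  # red: the smallest-column blob is the plug
  pick={n:min(bl[n],key=lambda b:b[1][0])[1] for n in bl}
  print(tri([ray(ds[n],cam(ds[n]),pick[n]) for n in ds]))
t=ds["top"];c=cam(t)
for uv in[(193,167),(293,163),(297,244),(196,248)]: print(atz(t,c,uv,16).round(1))
for uv in[(256,205)]: print("bore",atz(t,c,uv,52).round(1))
for uv in[(125,200),(177,201),(176,222),(124,221)]: print("stand",atz(t,c,uv,40).round(1))
im=cv2.resize(t["img"][150:260,110:310],None,fx=4,fy=4,interpolation=cv2.INTER_CUBIC);cv2.imwrite("pics/topcrop.png",im)
E
```

```text
g {'side': [([204, 107, 4, 3, 8], [205.8, 108.2])], 'top': [([124, 204, 7, 6, 33], [127.1, 206.3])]}
(array([504.49222007, 360.78970255, 103.99919293]), [np.float64(1.9042224605386282), np.float64(1.9042224605386042)])
r {'side': [([211, 123, 5, 3, 13], [213.3, 124.0]), ([348, 307, 25, 43, 413], [359.9, 328.8])], 'top': [([371, 173, 29, 9, 190], [385.0, 177.1]), ([157, 204, 7, 6, 29], [159.9, 206.5])]}
(array([504.75309725, 260.97602188, 104.55910798]), [np.float64(2.444890608999716), np.float64(2.4448906089996547)])
[653.7 179.9  16. ]
[ 672.  -149.6   16. ]
[ 406.1 -160.2   16. ]
[389.7 159.7  16. ]
bore [524.2 -28.2  52. ]
stand [536.4 389.6  40. ]
stand [535.6 222.4  40. ]
stand [468.6 222.4  40. ]
stand [469.1 387.9  40. ]
```

View pics/topcrop.png

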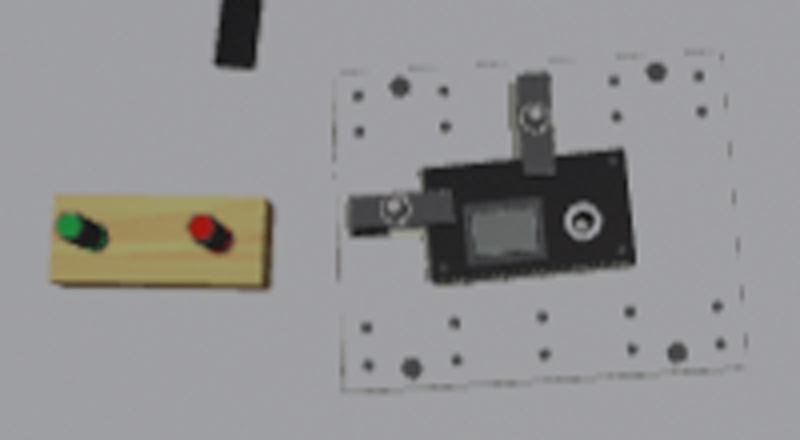

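servo_tool(
  increments=[
    [1,0.04,-0.023,-0.003,0,0,0.12],
    [1,0.04,-0.023,-0.003,0,0,0.12],
    [1,0.04,-0.023,-0.003,0,0,0.1],
    [1,0.04,-0.023,-0.003,0,0,0],
    [1,0.04,-0.023,-0.003,0,0,0],
  ],
)

```text
clock: 0.75
tcp_pos: [396.9, 424.5, 215.4]
tcp_rot: [0.028, -3.14, -0.002]
force: [0.0, 0.6, -0.1]
opening: 85.4
```

```bash
python3 - <<'E'
from h import *
t=bot.snapshot("top");c=cam(t)
f=lambda u,v:(110+(u+.5)/4-.5,150+(v+.5)/4-.5)
def fit(P,Q):
    P=np.array(P,float);Q=np.array(Q)[:,:2];p=P-P.mean(0);q=Q-Q.mean(0)
    a=np.arctan2((p[:,0]*q[:,1]-p[:,1]*q[:,0]).sum(),(p*q).sum());r=np.array([[np.cos(a),-np.sin(a)],[np.sin(a),np.cos(a)]])
    o=Q.mean(0)-r@P.mean(0);return a,o,(Q-(P@r.T+o)).round(1).tolist()
b=[atz(t,c,f(*u),22) for u in[(399,86),(656,72),(412,368),(677,352)]]
print(fit([(115,105),(115,-105),(-115,105),(-115,-105)],b))
b=[atz(t,c,f(*u),52) for u in[(422,168),(624,150),(635,265),(433,284)]]
a,o,e=fit([(45,80),(45,-80),(-45,-80),(-45,80)],b);print("cast",a,o,e)
r=np.array([[np.cos(a),-np.sin(a)],[np.sin(a),np.cos(a)]]);print("bore from corners",r@[-10,-42]+o,"ring",atz(t,c,f(583,221),52))
s=bot.read_state();print(s["tcp_pos"],s["tcp_rot"],s["clock"],s["force"])
E
```

```text
(np.float64(0.07368139772523398), array([532.03413624,  11.14657159]), [[-0.0, 0.4], [-0.8, -0.0], [0.6, -0.4], [0.3, -0.1]])
cast 0.10692475884053236 [527.67965332  16.44658546] [[1.3, 0.3], [0.8, 0.3], [-1.1, 0.8], [-0.9, -1.4]]
bore from corners [522.21905094 -26.38076353] ring [524.54864979 -26.20001512  52.        ]
[403.27645064 420.96054703 214.54001092] [-1.82672035e-02  3.13892576e+00 -2.52575612e-03] 0.8 [ 3.9402795  -0.93673212  0.36620928]
```

servo_tool(
  increments=[
    [1,0.035,-0.02,-0.003,0,0,0],
    [1,0.035,-0.02,-0.003,0,0,0],
    [1,0.025,-0.017,-0.002,0,0,0],
    [1,0,0,0,0,0,0],
  ],
)

```text
clock: 1.2
tcp_pos: [503.6, 359.6, 205.1]
tcp_rot: [-0.011, 3.14, -0.003]
force: [-1.1, 0.1, 0.1]
opening: 85.6
```

```bash
python3 - <<'E'
from h import *
s=bot.read_state();d=bot.snapshot("wrist");cv2.imwrite("pics/w1.png",d["img"]);c=cam(d,s)
np.save("w1.npy",np.r_[s["tcp_pos"],s["tcp_rot"]])
print(s["tcp_pos"],s["tcp_rot"],s["clock"])
for b in blobs(d["img"],"g",30): print(b,atz(d,c,b[1],105))
print("expect",proj(d,c,[504.5,360.8,106]))
E
```

```text
[503.638698   359.59123636 205.08163118] [-0.01120412  3.13968569 -0.00315319] 1.2
([242, 185, 21, 13, 214], [251.4, 191.6]) [500.19740145 361.24898466 105.        ]
expect [250.81064996 196.94339251]
```

View pics/w1.png

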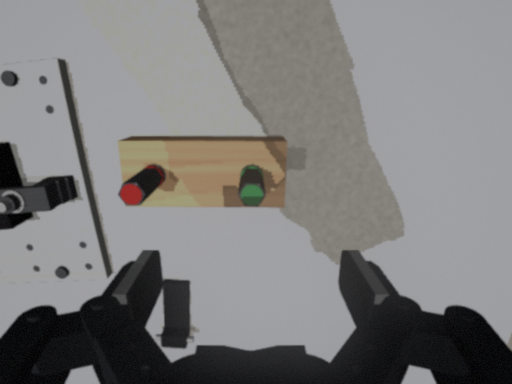

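Wrist view: stand centred, green plug's top at (252,197), red's top at (132,194); image up = -x, right = +y. Go lower for hexagon orientation and a second view.

servo_tool(
  increments=[
    [1,0,0.001,-0.035,0,0,0],
    [1,0,0,-0.03,0,0,0],
    [1,0,0,0,0,0,0],
  ],
)

```text
clock: 1.55
tcp_pos: [500.7, 363.2, 140.0]
tcp_rot: [-0.014, 3.139, 0.001]
force: [-0.4, -1.1, 0.0]
opening: 85.4
```

```bash
python3 - <<'E'
from h import *
s=bot.read_state();d=bot.snapshot("wrist");c=cam(d,s);cv2.imwrite("pics/w2.png",d["img"])
np.save("w2.npy",np.r_[s["tcp_pos"],s["tcp_rot"]])
print(s["tcp_pos"],s["tcp_rot"],s["clock"])
u,v=proj(d,c,[503,360.8,106]).astype(int);print(u,v,blobs(d["img"],"g",30))
x0,y0=u-50,v-50
a=cv2.resize(d["img"][y0:y0+100,x0:x0+100],(600,600),interpolation=cv2.INTER_CUBIC)
cv2.imwrite("pics/w2c.png",np.clip(a*1.8,0,255).astype(np.uint8))
E
```

```text
[500.74458562 363.16697425 140.03998041] [-1.40511382e-02  3.13936559e+00  7.52036294e-04] 1.55
245 231 [([245, 220, 13, 12, 47], [250.6, 225.2]), ([234, 224, 13, 10, 60], [239.4, 228.4])]
```

View pics/w2c.png

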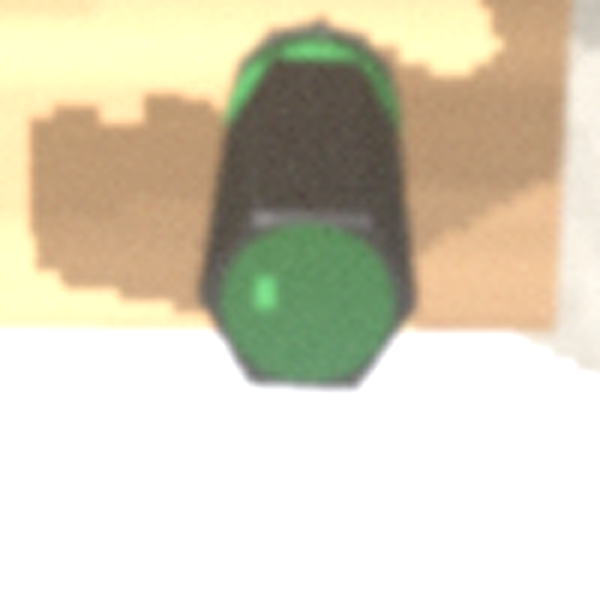

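The hexagon's top is centred at crop (308,303), i.e. pixel about (246.1,231.3). It has flats facing ±x, turned some 2-3°, so the jaws must turn 90°.

```bash
python3 - <<'E'
from h import *
d=bot.snapshot("wrist");cs=[]
for n in("w1.npy","w2.npy"):
    a=np.load(n);cs.append(cam(d,dict(tcp_pos=a[:3],tcp_rot=a[3:])))
im=cv2.imread("pics/w1.png");b=max(blobs(im,"g",30),key=lambda b:b[0][4]);print(b)
f=lambda u,v:(195+(u+.5)/6-.5,181+(v+.5)/6-.5)
p2=f(308,303);print(p2,[atz(d,cs[1],p2,z).round(1) for z in(104,106)])
t=bot.snapshot("top");tc=cam(t)
tb=[127.1,206.3]
print(tri([ray(t,tc,tb),ray(d,cs[1],p2)]))
for v in(196,197,198): print(v,tri([ray(d,cs[0],(251.8,v)),ray(d,cs[1],p2)]))
for e in([(250,214),(370,222)],[(250,380),(358,386)],[(204,305),(414,300)]):
    A,B=[atz(d,cs[1],f(*q),106) for q in e];print("edge ang vs y",np.degrees(np.arctan2(-(B-A)[0],(B-A)[1])),np.linalg.norm(B-A))
print(bot.read_state()["qpos"])
E
```

```text
([242, 185, 21, 13, 214], [251.4, 191.6])
(245.91666666666666, 231.08333333333334) [array([503.6, 361.3, 104. ]), array([502.6, 361.3, 106. ])]
(array([506.60838762, 361.74038847,  98.79557161]), [np.float64(0.7920422196168114), np.float64(0.7920422196167585)])
196 (array([506.06352325, 361.45119643,  98.59763992]), [np.float64(0.22129290730560958), np.float64(0.22129290730564305)])
197 (array([509.20826472, 361.45625922,  91.74723004]), [np.float64(0.28200017340622646), np.float64(0.2820001734061108)])
198 (array([512.5343308 , 361.46161772,  84.50313108]), [np.float64(0.34628159549846194), np.float64(0.34628159549847826)])
edge ang vs y -3.5833757567463818 12.328981611774184
edge ang vs y -3.0152927706694657 11.435929096034403
edge ang vs y 2.0093512547118415 21.87518015317059
[ 4.97951782e-01  4.30404594e-01  4.09437222e-03  1.13435010e+00
 -7.76962333e-04  4.88758895e-01]
```

servo_tool(
  increments=[
    [1,0.001,-0.001,0,0,0,0.14],
    [1,0.001,-0.001,0,0,0,0.14],
    [1,0.001,0,0,0,0,0.14],
    [1,0,0,0,0,0,0.14],
    [1,0,0,0,0,0,0.14],
  ],
)

```text
clock: 2.2
tcp_pos: [509.5, 367.6, 157.1]
tcp_rot: [-1.127, 2.909, 0.021]
force: [0.1, -0.0, -0.7]
opening: 85.2
```

servo_tool(
  increments=[
    [1,0,0,0,0,0,0.14],
    [1,0,0,0,0,0,0.14],
    [1,0,0,0,0,0,0.14],
    [1,0,0,0,0,0,0.14],
    [1,0,0,0,0,0,0.14],
  ],
)

```text
clock: 2.7
tcp_pos: [512.7, 372.4, 170.6]
tcp_rot: [-2.088, 2.302, 0.033]
force: [-0.6, -0.1, 0.7]
opening: 85.7
```

servo_tool(
  increments=[
    [1,0,0,0,0,0,0.07],
    [1,0,0,0,0,0,0],
  ],
)

```text
clock: 2.9
tcp_pos: [514.1, 374.2, 175.7]
tcp_rot: [-2.17, 2.217, 0.032]
force: [-0.2, 0.5, 0.4]
opening: 85.5
```

```bash
cat >> h.py <<'E'
def yaw(s):
    M=R.from_rotvec(s["tcp_rot"]).as_matrix();return np.degrees(np.arctan2(M[1,0],M[0,0])),M[:,2].round(4)
E
python3 - <<'E'
from h import *
s=bot.read_state();print(s["tcp_pos"],yaw(s),s["force"],s["qpos"])
d=bot.snapshot("wrist");c=cam(d,s);bl=blobs(d["img"],"g",20);print(bl,[atz(d,c,b[1],106) for b in bl])
E
```

```text
[514.09666292 374.19762818 175.70780868] (np.float64(-91.22691561487741), array([ 0.0136,  0.0425, -0.999 ])) [-0.24210847  0.49572064  0.44707684] [ 0.48820591  0.42163598  0.06651778  1.18372264  0.03114855 -1.06040758]
[([254, 174, 25, 23, 453], [265.5, 185.0])] [array([502.48409469, 361.20467348, 106.        ])]
```

servo_tool(
  increments=[
    [1,-0.006,-0.007,-0.02,-0.042,0.014,-0.02],
    [1,-0.005,-0.006,-0.02,0,0,0],
    [1,0,0,0,0,0,0],
  ],
)

```text
clock: 3.25
tcp_pos: [504.6, 362.8, 139.8]
tcp_rot: [-2.162, 2.27, -0.005]
force: [-0.4, -0.2, -0.3]
opening: 85.5
```

```bash
cat >> h.py <<'E'
def err(s,p,yawdeg):
    "shift (mm) and turn (rad) from the state to TCP p, tool down, tool x at yawdeg"
    a=np.radians(yawdeg);M=np.array([[np.cos(a),np.sin(a),0],[np.sin(a),-np.cos(a),0],[0,0,-1]])
    w=R.from_matrix(M@R.from_rotvec(s["tcp_rot"]).as_matrix().T).as_rotvec()
    print("t",round(s["clock"],2),"tcp",s["tcp_pos"].round(1),"shift",(np.array(p)-s["tcp_pos"]).round(1),"turn",w.round(3),"F",s["force"].round(1),"open",round(s["opening"],1))
E
python3 - <<'E'
from h import *
s=bot.read_state();err(s,[503.3,361.2,67],-92.5)
d=bot.snapshot("wrist");c=cam(d,s);bl=blobs(d["img"],"g",20);print(bl,[atz(d,c,b[1],106) for b in bl])
u,v=map(int,bl[0][1]);x0,y0=u-50,v-50
cv2.imwrite("pics/w3c.png",np.clip(cv2.resize(d["img"][y0:y0+100,x0:x0+100],(600,600),interpolation=cv2.INTER_CUBIC)*1.8,0,255).astype(np.uint8));print(x0,y0)
E
```

```text
t 3.25 tcp [504.6 362.8 139.8] shift [ -1.3  -1.6 -72.8] turn [-0.003  0.007  0.005] F [-0.4 -0.2 -0.3] open 85.5
[([238, 211, 29, 25, 555], [252.2, 222.6])] [array([502.27639767, 360.86030459, 106.        ])]
202 172
```

View pics/w3c.png

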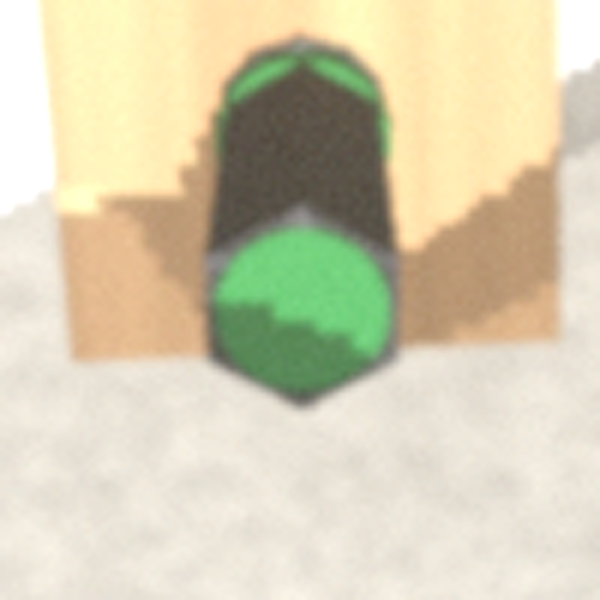

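Flats now lie left/right in the image, square to the jaws; the hexagon is centred at (252,223). Descend.

servo_tool(
  increments=[
    [1,-0.001,-0.001,-0.02,0,0.004,0.003],
    [1,-0.001,-0.001,-0.02,0,0,0],
    [1,0,0,-0.02,0,0,0],
    [1,0,0,-0.011,0,0,0],
    [1,0,0,0,0,0,0],
  ],
)

```text
clock: 3.8
tcp_pos: [509.2, 365.6, 77.6]
tcp_rot: [-2.151, 2.259, -0.006]
force: [0.3, -0.0, -0.2]
opening: 85.2
```

```bash
python3 -c "
from h import *
err(bot.read_state(),[502.8,361.1,67],-92.5)"
```

```text
t 3.8 tcp [509.2 365.6  77.6] shift [ -6.4  -4.5 -10.6] turn [-0.012  0.018  0.005] F [ 0.3 -0.  -0.2] open 85.2
```

servo_tool(
  increments=[
    [1,-0.005,-0.004,-0.006,-0.01,0.015,0.003],
    [1,-0.002,-0.001,-0.004,0,0,0],
    [1,0,0,0,0,0,0],
    [1,0,0,0,0,0,0],
  ],
)

```text
clock: 4.2
tcp_pos: [503.9, 361.5, 70.7]
tcp_rot: [-2.164, 2.267, -0.003]
force: [0.1, -0.3, -0.4]
opening: 85.6
```

```bash
python3 -c "
from h import *
err(bot.read_state(),[502.8,361.1,67],-92.5)"
```

```text
t 4.2 tcp [503.9 361.5  70.7] shift [-1.1 -0.4 -3.7] turn [-0.004  0.007  0.003] F [ 0.1 -0.3 -0.4] open 85.6
```

servo_tool(
  increments=[
    [1,-0.001,-0.0004,-0.003,-0.004,0.006,0.003],
    [0.0,0,0,0,0,0,0],
    [-0.4,0,0,0,0,0,0],
    [-1,0,0,0,0,0,0],
    [-1,0,0,0,0,0,0],
  ],
)

```text
clock: 4.7
tcp_pos: [503.5, 361.4, 68.5]
tcp_rot: [-2.172, 2.267, -0.002]
force: [-0.0, 0.6, 0.1]
opening: 28.1
```

servo_tool(
  increments=[
    [-1,0,0,0,0,0,0],
    [-1,0,0,0,0,0,0],
    [-1,0,0,0,0,0,0],
    [-1,0,0,0,0,0,0],
  ],
)

```text
clock: 5.1
tcp_pos: [503.6, 361.5, 68.7]
tcp_rot: [-2.172, 2.267, -0.002]
force: [0.3, -1.1, 0.5]
opening: 19.1
```

```bash
python3 -c "
from h import *
err(bot.read_state(),[502.8,361.1,67],-92.5)"
```

```text
t 5.1 tcp [503.6 361.5  68.7] shift [-0.8 -0.4 -1.7] turn [-0.001  0.002 -0.001] F [ 0.3 -1.1  0.5] open 19.1
```

servo_tool(
  increments=[
    [-1,0,0,0.02,0,0,0],
    [-1,0,0,0.035,0,0,0],
    [-1,0,0,0.035,0,0,0],
    [-1,0,0,0.035,0,0,0],
    [-1,0,0,0,0,0,0],
  ],
)

```text
clock: 5.6
tcp_pos: [501.7, 360.3, 193.7]
tcp_rot: [2.17, -2.266, -0.001]
force: [0.3, 0.7, -1.8]
opening: 19.2
```

```bash
python3 -c "
from h import *
err(bot.read_state(),[458,65,190],-92.5)"
```

```text
t 5.6 tcp [501.7 360.3 193.7] shift [ -43.7 -295.3   -3.7] turn [ 0.002 -0.003 -0.   ] F [ 0.3  0.7 -1.8] open 19.2
```

servo_tool(
  increments=[
    [-1,-0.006,-0.03,0,0,0,0],
    [-1,-0.006,-0.04,0,0,0,0],
    [-1,-0.006,-0.04,0,0,0,0],
    [-1,-0.006,-0.04,0,0,0,0],
    [-1,-0.006,-0.04,0,0,0,0],
  ],
)

```text
clock: 6.1
tcp_pos: [469.2, 169.3, 189.0]
tcp_rot: [2.18, -2.256, -0.004]
force: [0.5, -0.7, -2.7]
opening: 19.3
```

servo_tool(
  increments=[
    [-1,-0.006,-0.04,0,0,0,0],
    [-1,-0.006,-0.04,0,0,0,0],
    [-1,-0.003,-0.02,0,0,0,0],
    [-1,0,0,0,0,0,0],
  ],
)

```text
clock: 6.5
tcp_pos: [448.8, 61.7, 184.5]
tcp_rot: [2.169, -2.257, -0.01]
force: [0.1, 0.1, -1.8]
opening: 19.0
```

```bash
python3 -c "
from h import *
err(bot.read_state(),[458,65,95],-92.5)"
```

```text
t 6.5 tcp [448.8  61.7 184.5] shift [  9.2   3.3 -89.5] turn [ 0.003 -0.013 -0.004] F [ 0.1  0.1 -1.8] open 19.0
```

servo_tool(
  increments=[
    [-1,0.002,0.002,-0.025,0,-0.01,0],
    [-1,0.001,0.001,-0.03,0,0,0],
    [-1,0,0,-0.02,0,0,0],
    [-1,0,0,0,0,0,0],
  ],
)

```text
clock: 6.9
tcp_pos: [450.8, 65.9, 105.5]
tcp_rot: [2.173, -2.264, -0.002]
force: [-0.5, -0.7, -2.1]
opening: 19.3
```

```bash
python3 - <<'E'
from h import *
s=bot.read_state();err(s,[461,65,95],-92.5)
d=bot.snapshot("wrist");cv2.imwrite("pics/w4.png",d["img"])
d=bot.snapshot("top");c=cam(d);u,v=proj(d,c,[500,30,60]).astype(int)
a=cv2.resize(d["img"][v-55:v+45,u-70:u+60],None,fx=5,fy=5,interpolation=cv2.INTER_CUBIC)
E
```

```text
t 6.9 tcp [450.8  65.9 105.5] shift [ 10.2  -0.9 -10.5] turn [ 0.001 -0.003 -0.002] F [-0.5 -0.7 -2.1] open 19.3
```

View pics/w4.png

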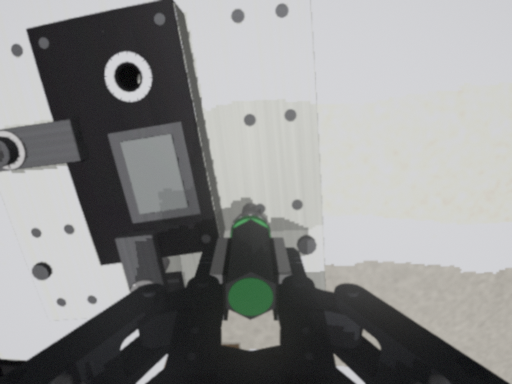

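The plug sits square in the jaws and the front face edge runs (175,0)–(220,240), clear of the pin. The bore ring is at (128,77). Moving in to the first touch.

servo_tool(
  increments=[
    [-1,0.005,0,-0.005,0,-0.003,0],
    [-1,0.004,0,-0.004,0,0,0],
    [-1,0.001,0,0,0,0,0],
    [-1,0.001,0,0,0,0,0],
  ],
)

```text
clock: 7.4
tcp_pos: [467.6, 66.6, 101.5]
tcp_rot: [-2.173, 2.261, -0.013]
force: [-0.7, -0.4, -1.5]
opening: 19.0
```

```bash
python3 - <<'E'
from h import *
s=bot.read_state();err(s,[471,65,95],-92.5)
a=cv2.imread("pics/w4.png");d=bot.snapshot("wrist")
E
```

```text
t 7.4 tcp [467.6  66.6 101.5] shift [ 3.4 -1.6 -6.5] turn [ 0.002  0.01  -0.004] F [-0.7 -0.4 -1.5] open 19.0
```

servo_tool(
  increments=[
    [-1,0,0,-0.003,0,0.008,0],
    [-1,0,0,0,0,0,0],
  ],
)

```text
clock: 7.65
tcp_pos: [468.3, 66.5, 98.9]
tcp_rot: [-2.176, 2.265, -0.005]
force: [-0.6, -0.6, -2.9]
opening: 18.9
```

servo_tool(
  increments=[
    [-1,0.001,0,0,0,0,0],
  ],
)

```text
clock: 7.75
tcp_pos: [469.1, 66.5, 98.9]
tcp_rot: [-2.176, 2.265, -0.004]
force: [-1.4, 0.6, -0.5]
opening: 19.2
```

servo_tool(
  increments=[
    [-1,0.001,0,0,0,0,0],
  ],
)

```text
clock: 7.85
tcp_pos: [469.3, 66.5, 98.7]
tcp_rot: [2.176, -2.265, 0.003]
force: [-2.7, 0.2, 0.0]
opening: 19.7
```

servo_tool(
  increments=[
    [-1,0.0005,0,0,0,0,0],
  ],
)

```text
clock: 7.95
tcp_pos: [469.3, 66.4, 98.6]
tcp_rot: [2.176, -2.265, 0.002]
force: [-0.9, -0.7, -1.5]
opening: 19.0
```

servo_tool(
  increments=[
    [-1,0,0,0,0,0,0],
  ],
)

```text
clock: 8.05
tcp_pos: [469.3, 66.4, 98.6]
tcp_rot: [2.176, -2.265, 0.002]
force: [-0.4, 0.3, -2.4]
opening: 19.4
```

servo_tool(
  increments=[
    [-1,0,0,0,0,0,0],
  ],
)

```text
clock: 8.15
tcp_pos: [469.3, 66.4, 98.6]
tcp_rot: [2.176, -2.265, 0.002]
force: [-0.4, 0.5, -1.4]
opening: 19.4
```

servo_tool(
  increments=[
    [-1,0.001,0,0,0,0,0],
    [-1,0.001,0,0,0,0,0],
  ],
)

```text
clock: 8.35
tcp_pos: [469.6, 66.5, 98.3]
tcp_rot: [2.174, -2.263, -0.002]
force: [-4.1, -0.4, 1.0]
opening: 19.0
```

servo_tool(
  increments=[
    [-1,0.001,0,0,0,0,0],
  ],
)

```text
clock: 8.45
tcp_pos: [469.7, 66.5, 98.2]
tcp_rot: [2.173, -2.262, -0.004]
force: [-4.0, -0.1, 1.3]
opening: 19.1
```

servo_tool(
  increments=[
    [-1,0.001,0,0,0,0,0],
  ],
)

```text
clock: 8.55
tcp_pos: [469.8, 66.5, 98.0]
tcp_rot: [2.172, -2.261, -0.005]
force: [-4.6, -0.1, 1.1]
opening: 19.2
```

servo_tool(
  increments=[
    [-1,0.001,0,0,0,0,0],
    [-1,0.001,0,0,0,0,0],
  ],
)

```text
clock: 8.75
tcp_pos: [470.1, 66.4, 97.6]
tcp_rot: [2.17, -2.259, -0.009]
force: [-5.4, -1.0, 2.6]
opening: 18.7
```

```bash
python3 -c "
from h import *
s=bot.read_state();print(s['tcp_pos'],s['force'],s['torque']);err(s,[471,65,95],-92.5)"
```

```text
[470.08803533  66.44139064  97.6052537 ] [-5.35439671 -1.03796262  2.58039255] [-0.07590168  1.40894719 -0.04612206]
t 8.75 tcp [470.1  66.4  97.6] shift [ 0.9 -1.4 -2.6] turn [ 0.002 -0.011 -0.004] F [-5.4 -1.   2.6] open 18.7
```

servo_tool(
  increments=[
    [-1,-0.005,0,0,0,-0.01,0],
    [-1,-0.004,0,0,0,0,0],
    [-1,0,0,0,0,0,0],
  ],
)

```text
clock: 9.05
tcp_pos: [463.5, 66.4, 98.0]
tcp_rot: [-2.175, 2.263, -0.008]
force: [0.3, 0.5, -1.9]
opening: 19.1
```

```bash
python3 -c "
from h import *
s=bot.read_state();err(s,[466,-44,97],-92.5)"
```

```text
t 9.05 tcp [463.5  66.4  98. ] shift [   2.5 -110.4   -1. ] turn [ 0.002  0.006 -0.004] F [ 0.3  0.5 -1.9] open 19.1
```

servo_tool(
  increments=[
    [-1,-0.001,-0.015,0,0,0.004,0],
    [-1,0,-0.025,0,0,0,0],
    [-1,0,-0.025,0,0,0,0],
    [-1,0,-0.025,0,0,0,0],
    [-1,0,-0.014,0,0,0,0],
  ],
)

```text
clock: 9.55
tcp_pos: [466.7, -39.5, 99.8]
tcp_rot: [-2.178, 2.254, -0.016]
force: [0.4, 0.5, -2.5]
opening: 19.1
```

servo_tool(
  increments=[
    [-1,0,0,0,0,0,0],
    [-1,0,0,0,0,0,0],
  ],
)

```text
clock: 9.75
tcp_pos: [468.2, -41.6, 100.3]
tcp_rot: [-2.173, 2.257, -0.021]
force: [0.7, -0.1, -2.1]
opening: 19.0
```

```bash
python3 -c "
from h import *
s=bot.read_state();err(s,[476,-44,97],-92.5)"
```

```text
t 9.75 tcp [468.2 -41.6 100.3] shift [ 7.8 -2.4 -3.3] turn [ 0.003  0.016 -0.006] F [ 0.7 -0.1 -2.1] open 19.0
```

servo_tool(
  increments=[
    [-1,0.002,-0.001,-0.003,-0.002,0.016,0],
    [-1,0.002,0,0,0,0,0],
    [-1,0,0,0,0,0,0],
  ],
)

```text
clock: 10.05
tcp_pos: [473.2, -41.2, 97.2]
tcp_rot: [2.178, -2.258, 0.005]
force: [1.0, 0.1, -2.1]
opening: 19.0
```

```bash
python3 -c "
from h import *
s=bot.read_state();err(s,[477,-44,97],-92.5)"
```

```text
t 10.05 tcp [473.2 -41.2  97.2] shift [ 3.8 -2.8 -0.2] turn [ 0.005 -0.001 -0.008] F [ 1.   0.1 -2.1] open 19.0
```

Approach at about 1 mm per row, one row per call.

servo_tool(
  increments=[
    [-1,0.001,0,0,0,0,0],
    [-1,0.001,0,0,0,0,0],
    [-1,0.001,0,0,0,0,0],
  ],
)

```text
clock: 10.35
tcp_pos: [476.3, -40.0, 97.0]
tcp_rot: [2.18, -2.256, 0.004]
force: [-0.1, 1.0, -2.5]
opening: 19.5
```

servo_tool(
  increments=[
    [-1,0.001,0,0,0,0,0],
    [-1,0.001,0,0,0,0,0],
  ],
)

```text
clock: 10.55
tcp_pos: [478.4, -39.8, 97.0]
tcp_rot: [2.181, -2.255, 0.004]
force: [-0.6, -0.3, -2.5]
opening: 19.0
```

servo_tool(
  increments=[
    [-1,0.001,-0.0003,0,0,0,0],
  ],
)

```text
clock: 10.65
tcp_pos: [479.5, -40.1, 97.0]
tcp_rot: [2.181, -2.255, 0.004]
force: [-0.3, 0.2, -1.4]
opening: 19.2
```

servo_tool(
  increments=[
    [-1,0.001,-0.0003,0,0,0,0],
  ],
)

```text
clock: 10.75
tcp_pos: [480.6, -40.4, 97.1]
tcp_rot: [2.181, -2.255, 0.004]
force: [-0.4, -0.2, -3.1]
opening: 19.2
```

servo_tool(
  increments=[
    [-1,0.001,-0.0003,0,0,0,0],
  ],
)

```text
clock: 10.85
tcp_pos: [481.3, -40.7, 97.0]
tcp_rot: [2.18, -2.255, 0.003]
force: [-2.1, 1.0, -0.5]
opening: 19.2
```

servo_tool(
  increments=[
    [-1,0.001,0,0,0,0,0],
  ],
)

```text
clock: 10.95
tcp_pos: [481.5, -40.7, 96.8]
tcp_rot: [2.179, -2.255, 0.001]
force: [-3.3, 0.2, -0.3]
opening: 19.2
```

servo_tool(
  increments=[
    [-1,0.001,0,0,0,0,0],
  ],
)

```text
clock: 11.05
tcp_pos: [481.7, -40.7, 96.7]
tcp_rot: [2.178, -2.254, -0.0]
force: [-3.8, -0.5, 1.1]
opening: 19.1
```

servo_tool(
  increments=[
    [-1,0.001,0,0,0,0,0],
  ],
)

```text
clock: 11.15
tcp_pos: [481.7, -40.7, 96.5]
tcp_rot: [2.177, -2.253, -0.002]
force: [-4.6, -0.4, 1.4]
opening: 19.4
```

servo_tool(
  increments=[
    [-1,0.001,0,0,0,0,0],
  ],
)

```text
clock: 11.25
tcp_pos: [481.9, -40.7, 96.3]
tcp_rot: [2.176, -2.252, -0.004]
force: [-5.1, -0.8, 1.7]
opening: 19.1
```

servo_tool(
  increments=[
    [-1,0.001,0,0,0,0,0],
  ],
)

```text
clock: 11.35
tcp_pos: [482.1, -40.7, 96.2]
tcp_rot: [2.175, -2.251, -0.006]
force: [-4.8, 0.0, 1.6]
opening: 19.3
```

servo_tool(
  increments=[
    [-1,-0.006,0,0,0,-0.006,0],
    [-1,-0.006,-0.01,0,0,0,0],
    [-1,0,-0.02,0,0,0,0],
    [-1,0,-0.015,0,0,0,0],
    [-1,0,0,0,0,0,0],
  ],
)

```text
clock: 11.85
tcp_pos: [472.9, -88.6, 97.1]
tcp_rot: [2.185, -2.256, 0.013]
force: [0.8, -0.9, -1.9]
opening: 19.3
```

```bash
python3 -c "
from h import *
s=bot.read_state();err(s,[536,-88,96],-92.5)"
```

```text
t 11.85 tcp [472.9 -88.6  97.1] shift [63.1  0.6 -1.1] turn [ 0.006  0.006 -0.011] F [ 0.8 -0.9 -1.9] open 19.3
```

servo_tool(
  increments=[
    [-1,0.012,0,0,0.004,0.005,-0.01],
    [-1,0.018,0,0,0,0,0],
    [-1,0.018,0,0,0,0,0],
    [-1,0.01,0,0,0,0,0],
    [-1,0,0,0,0,0,0],
  ],
)

```text
clock: 12.35
tcp_pos: [533.4, -89.9, 97.9]
tcp_rot: [-2.168, 2.269, -0.009]
force: [-0.4, -0.1, -1.6]
opening: 19.1
```

```bash
python3 -c "
from h import *
s=bot.read_state();err(s,[536,-78,96],-92.5)"
```

```text
t 12.35 tcp [533.4 -89.9  97.9] shift [ 2.6 11.9 -1.9] turn [0.002 0.006 0.002] F [-0.4 -0.1 -1.6] open 19.1
```

servo_tool(
  increments=[
    [-1,0.001,0.003,-0.001,0.002,0.005,0],
    [-1,0,0.003,0,0,0,0],
    [-1,0,0.002,0,0,0,0],
    [-1,0,0.001,0,0,0,0],
    [-1,0,0.001,0,0,0,0],
  ],
)

```text
clock: 12.85
tcp_pos: [531.5, -78.3, 96.5]
tcp_rot: [2.17, -2.27, -0.004]
force: [-0.1, -0.4, -2.6]
opening: 19.1
```

servo_tool(
  increments=[
    [-1,0,0.001,0,0,0,0],
    [-1,0,0.001,0,0,0,0],
  ],
)

```text
clock: 13.05
tcp_pos: [531.2, -76.0, 96.6]
tcp_rot: [2.17, -2.27, -0.004]
force: [0.3, 0.6, -2.4]
opening: 19.3
```

servo_tool(
  increments=[
    [-1,0,0.001,0,0,0,0],
    [-1,0,0.001,0,0,0,0],
  ],
)

```text
clock: 13.25
tcp_pos: [531.2, -73.9, 96.7]
tcp_rot: [2.17, -2.271, -0.003]
force: [-0.2, 0.3, -2.0]
opening: 19.2
```

servo_tool(
  increments=[
    [-1,0,0.001,0,0,0,0],
    [-1,0,0.001,0,0,0,0],
  ],
)

```text
clock: 13.45
tcp_pos: [531.3, -71.8, 96.7]
tcp_rot: [2.17, -2.271, -0.003]
force: [-0.0, -0.2, -2.5]
opening: 19.5
```

servo_tool(
  increments=[
    [-1,0,0.001,0,0,0,0],
  ],
)

```text
clock: 13.55
tcp_pos: [531.3, -70.7, 96.7]
tcp_rot: [2.17, -2.271, -0.003]
force: [0.0, 0.1, -1.9]
opening: 19.3
```

servo_tool(
  increments=[
    [-1,0,0.001,0,0,0,0],
  ],
)

```text
clock: 13.65
tcp_pos: [531.3, -69.6, 96.7]
tcp_rot: [2.17, -2.271, -0.003]
force: [-0.1, 0.3, -2.4]
opening: 19.2
```

servo_tool(
  increments=[
    [-1,0,0.001,0,0,0,0],
  ],
)

```text
clock: 13.75
tcp_pos: [531.3, -68.7, 96.7]
tcp_rot: [2.17, -2.271, -0.003]
force: [-0.2, -1.8, -1.6]
opening: 19.3
```

Contact beginning.

servo_tool(
  increments=[
    [-1,0,0.001,0,0,0,0],
  ],
)

```text
clock: 13.85
tcp_pos: [531.3, -68.3, 96.8]
tcp_rot: [2.168, -2.27, -0.001]
force: [0.1, -4.6, -2.7]
opening: 19.4
```

servo_tool(
  increments=[
    [-1,0,0.001,0,0,0,0],
  ],
)

```text
clock: 13.95
tcp_pos: [531.3, -68.2, 96.8]
tcp_rot: [2.167, -2.269, 0.001]
force: [-0.0, -4.3, -3.2]
opening: 19.2
```

servo_tool(
  increments=[
    [-1,0,0.001,0,0,0,0],
  ],
)

```text
clock: 14.05
tcp_pos: [531.3, -68.0, 96.8]
tcp_rot: [2.165, -2.269, 0.003]
force: [-0.7, -4.4, -2.1]
opening: 18.9
```

servo_tool(
  increments=[
    [-1,0,0.001,0,0,0,0],
  ],
)

```text
clock: 14.15
tcp_pos: [531.4, -67.9, 96.8]
tcp_rot: [2.163, -2.269, 0.005]
force: [-1.0, -6.0, -2.7]
opening: 19.0
```

```bash
python3 - <<'E'
from h import *
L=62.7
def tip(p,r): return np.array(p)+R.from_rotvec(r).apply([0,0,L])
A=tip([469.5,66.5,98.4],[2.1745,-2.2635,-0.001]);B=tip([481.4,-40.7,96.9],[2.18,-2.255,.002]);C=tip([531.3,-68.8,96.7],[2.17,-2.271,-.003])
print(A,B,C)
a=np.arctan2((B-A)[0],-(B-A)[1]);u=np.array([np.cos(a),np.sin(a)]);v=np.array([-np.sin(a),np.cos(a)])
# axis: front line at u-coordinate A.u; bore u = +6+35 ; end line v=C.v ; bore v = +6+38
bu=(A[:2]@u+B[:2]@u)/2+41;bv=C[:2]@v+44
bore=bu*u+bv*v;print("yaw",a,"bore axis (tip coords)",bore)
s=bot.read_state();err(s,[531,-76,97],-92.5)
# vision of bore from w4
d=bot.snapshot("wrist");im=cv2.imread("pics/w4.png")
c=cam(d,dict(tcp_pos=np.array([450.8,65.9,105.5]),tcp_rot=np.array([2.173,-2.264,-.002])))
print("ring w4",atz(d,c,(128,77),52))
E
```

```text
[469.34474003  66.40624561  35.70026233] [481.22454678 -40.98083649  34.20087443] [531.19377686 -68.73584526  34.0001228 ]
yaw 0.11017803186229126 bore axis (tip coords) [520.77535405 -25.61997416]
t 14.15 tcp [531.4 -67.9  96.8] shift [-0.4 -8.1  0.2] turn [ 0.007 -0.003  0.004] F [-1.  -6.  -2.7] open 19.0
ring w4 [519.52196071 -25.72977778  52.        ]
```

servo_tool(
  increments=[
    [-1,0,-0.005,0,0.006,-0.003,0.004],
    [-1,0,-0.004,0.01,0,0,0],
    [-1,0,0,0.02,0,0,0],
    [-1,0,0,0.01,0,0,0],
    [-1,0,0,0,0,0,0],
  ],
)

```text
clock: 14.7
tcp_pos: [531.1, -75.2, 139.2]
tcp_rot: [-2.171, 2.264, 0.006]
force: [0.9, -0.1, -3.1]
opening: 19.3
```

```bash
python3 -c "
from h import *
s=bot.read_state();err(s,[520.8,-25.6,125],-92.5)"
```

```text
t 14.7 tcp [531.1 -75.2 139.2] shift [-10.3  49.6 -14.2] turn [-0.006  0.001 -0.001] F [ 0.9 -0.1 -3.1] open 19.3
```

servo_tool(
  increments=[
    [-1,-0.003,0.014,-0.003,-0.006,0.001,0],
    [-1,-0.003,0.014,-0.003,0,0,0],
    [-1,-0.003,0.012,-0.003,0,0,0],
    [-1,-0.001,0.004,0,0,0,0],
    [-1,0,0,0,0,0,0],
  ],
)

```text
clock: 15.2
tcp_pos: [518.6, -26.0, 127.8]
tcp_rot: [2.176, -2.266, -0.005]
force: [0.5, -0.4, -1.9]
opening: 18.9
```

```bash
python3 -c "
from h import *
s=bot.read_state();err(s,[520.8,-25.6,121],-92.5)"
```

```text
t 15.2 tcp [518.6 -26.  127.8] shift [ 2.2  0.4 -6.8] turn [-0.002 -0.003 -0.003] F [ 0.5 -0.4 -1.9] open 18.9
```

servo_tool(
  increments=[
    [-1,0.002,0.0004,-0.003,-0.002,-0.003,-0.003],
    [-1,0,0,-0.003,0,0,0],
    [-1,0,0,0,0,0,0],
  ],
)

```text
clock: 15.5
tcp_pos: [520.7, -25.4, 120.9]
tcp_rot: [2.173, -2.269, 0.001]
force: [-0.6, -0.7, -2.4]
opening: 18.8
```

```bash
python3 - <<'E'
from h import *
s=bot.read_state();err(s,[520.8,-25.6,112],-92.5)
d=bot.snapshot("wrist");cv2.imwrite("pics/w5.png",d["img"][130:290,150:350].repeat(3,0).repeat(3,1))
E
```

```text
t 15.5 tcp [520.7 -25.4 120.9] shift [ 0.1 -0.2 -8.9] turn [ 0.001  0.    -0.001] F [-0.6 -0.7 -2.4] open 18.8
```

View pics/w5.png

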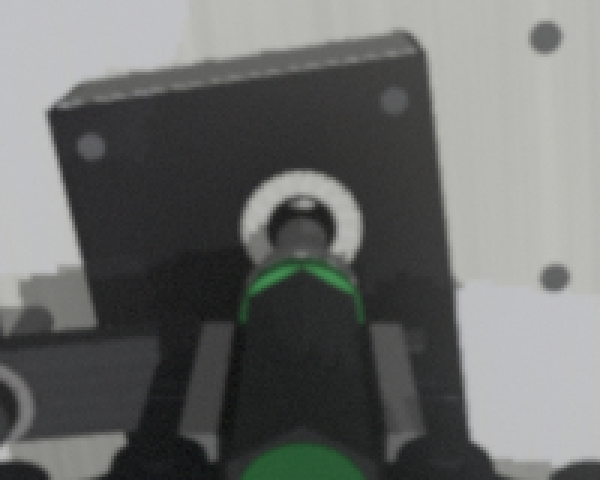

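The pin at (302,230) points centrally into the ring's bore (302,222). Lower.

servo_tool(
  increments=[
    [-1,0,0,-0.002,0,0,0],
    [-1,0,0,-0.002,0,0,0],
    [-1,0,0,-0.002,0,0,0],
  ],
)

```text
clock: 15.85
tcp_pos: [521.5, -26.4, 115.1]
tcp_rot: [-2.171, 2.27, -0.002]
force: [0.4, -0.3, -1.5]
opening: 19.0
```

```bash
python3 -c "
from h import *
s=bot.read_state();err(s,[520.8,-25.6,80.7],-92.5)"
```

```text
t 15.85 tcp [521.5 -26.4 115.1] shift [ -0.7   0.8 -34.4] turn [0.001 0.001 0.001] F [ 0.4 -0.3 -1.5] open 19.0
```

servo_tool(
  increments=[
    [-1,-0.0008,0.001,-0.002,0,0,0],
    [-1,-0.0002,0.0002,-0.002,0,0,0],
  ],
)

```text
clock: 16.05
tcp_pos: [520.4, -25.4, 110.7]
tcp_rot: [-2.17, 2.271, -0.002]
force: [-0.2, -0.3, -1.2]
opening: 19.0
```

servo_tool(
  increments=[
    [-1,-0.0002,0.0002,-0.002,0,0,0],
  ],
)

```text
clock: 16.15
tcp_pos: [520.2, -25.2, 108.5]
tcp_rot: [-2.17, 2.271, -0.002]
force: [-0.2, -0.9, -2.1]
opening: 19.4
```

servo_tool(
  increments=[
    [-1,-0.0002,0.0002,-0.002,0,0,0],
  ],
)

```text
clock: 16.25
tcp_pos: [520.0, -25.0, 106.3]
tcp_rot: [-2.17, 2.271, -0.003]
force: [0.1, -0.8, -0.9]
opening: 19.2
```

```bash
python3 -c "
from h import *
s=bot.read_state();err(s,[520.8,-25.6,80.7],-92.5)"
```

```text
t 16.25 tcp [520.  -25.  106.3] shift [  0.8  -0.6 -25.6] turn [0.001 0.002 0.001] F [ 0.1 -0.8 -0.9] open 19.2
```

servo_tool(
  increments=[
    [-1,0.0006,-0.0004,-0.002,0,0,0],
    [-1,0,0,-0.002,0,0,0],
    [-1,0,0,-0.002,0,0,0],
  ],
)

```text
clock: 16.55
tcp_pos: [520.6, -25.3, 99.8]
tcp_rot: [-2.171, 2.27, -0.003]
force: [0.2, 0.4, -2.1]
opening: 19.3
```

servo_tool(
  increments=[
    [-1,0,0,-0.002,0,0,0],
    [-1,0,0,-0.002,0,0,0],
  ],
)

```text
clock: 16.75
tcp_pos: [520.6, -25.3, 95.4]
tcp_rot: [-2.171, 2.27, -0.002]
force: [1.1, 0.1, -2.2]
opening: 18.8
```

```bash
python3 -c "
from h import *
s=bot.read_state();err(s,[520.8,-25.6,80.7],-92.5)"
```

```text
t 16.75 tcp [520.6 -25.3  95.4] shift [  0.2  -0.3 -14.7] turn [0.001 0.001 0.001] F [ 1.1  0.1 -2.2] open 18.8
```

servo_tool(
  increments=[
    [-1,0,0,-0.002,0,0,0],
    [-1,0,0,-0.002,0,0,0],
    [-1,0,0,-0.002,0,0,0],
  ],
)

```text
clock: 17.05
tcp_pos: [520.6, -25.3, 88.8]
tcp_rot: [-2.171, 2.27, -0.002]
force: [-1.0, -0.3, -1.7]
opening: 18.8
```

servo_tool(
  increments=[
    [-1,0,0,-0.002,0,0,0],
  ],
)

```text
clock: 17.15
tcp_pos: [520.6, -25.3, 86.7]
tcp_rot: [-2.171, 2.27, -0.002]
force: [-0.5, -0.3, -2.1]
opening: 19.0
```

servo_tool(
  increments=[
    [-1,0,0,-0.0015,0,0,0],
  ],
)

```text
clock: 17.25
tcp_pos: [520.5, -25.3, 84.9]
tcp_rot: [-2.171, 2.27, -0.002]
force: [0.1, -0.2, -1.3]
opening: 19.1
```

servo_tool(
  increments=[
    [-1,0,0,-0.001,0,0,0],
  ],
)

```text
clock: 17.35
tcp_pos: [520.5, -25.3, 83.8]
tcp_rot: [-2.171, 2.27, -0.002]
force: [0.2, -0.6, -2.0]
opening: 19.1
```

servo_tool(
  increments=[
    [-1,0,0,-0.001,0,0,0],
  ],
)

```text
clock: 17.45
tcp_pos: [520.5, -25.3, 82.7]
tcp_rot: [-2.171, 2.271, -0.002]
force: [1.3, 0.5, -1.5]
opening: 19.1
```

servo_tool(
  increments=[
    [-1,0,0,-0.001,0,0,0],
  ],
)

```text
clock: 17.55
tcp_pos: [520.5, -25.3, 81.6]
tcp_rot: [-2.171, 2.27, -0.002]
force: [-0.0, -0.0, -2.5]
opening: 19.3
```

servo_tool(
  increments=[
    [-1,0,0,-0.001,0,0,0],
  ],
)

```text
clock: 17.65
tcp_pos: [520.6, -25.3, 80.6]
tcp_rot: [-2.171, 2.27, -0.002]
force: [-1.5, 0.2, 3.9]
opening: 19.5
```

Collar is down at TCP 80.6, the predicted home height. Release and withdraw.

servo_tool(
  increments=[
    [-0.5,0,0,0,0,0,0],
    [0,0,0,0,0,0,0],
    [0.3,0,0,0,0,0,0],
    [0.3,0,0,0,0,0,0],
  ],
)

```text
clock: 18.05
tcp_pos: [521.7, -25.5, 81.6]
tcp_rot: [-2.17, 2.269, -0.006]
force: [-0.4, -0.1, 0.0]
opening: 55.3
```

```bash
python3 -c "
from h import *
s=bot.read_state();err(s,[520.5,-25.3,180],-92.5)"
```

```text
t 18.05 tcp [521.7 -25.5  81.6] shift [-1.2  0.2 98.4] turn [0.001 0.004 0.001] F [-0.4 -0.1  0. ] open 55.3
```

servo_tool(
  increments=[
    [0.3,0,0,0.012,0,0,0],
    [0.3,0,0,0.025,0,0,0],
    [0.3,0,0,0.03,0,0,0],
    [0.3,0,0,0.03,0,0,0],
    [0.3,0,0,0.02,0,0,0],
  ],
)

```text
clock: 18.55
tcp_pos: [518.6, -24.9, 202.8]
tcp_rot: [2.17, -2.27, -0.002]
force: [0.1, -0.7, 0.5]
opening: 55.4
```

servo_tool(
  increments=[
    [0.3,-0.02,0,0.005,0,0,0],
    [0.3,0,0,0,0,0,0],
    [0.3,0,0,0,0,0,0],
  ],
)

```text
clock: 18.85
tcp_pos: [501.6, -25.5, 215.0]
tcp_rot: [-2.168, 2.267, -0.013]
force: [0.7, 0.3, 0.6]
opening: 56.0
```

```bash
python3 - <<'E'
from h import *
s=bot.read_state();err(s,[520.5,-25.3,180],-92.5)
w=bot.snapshot("wrist");cv2.imwrite("pics/w6.png",w["img"]);c=cam(w,s)
bl=blobs(w["img"],"g",30);print(bl,"expect top",proj(w,c,[520.6,-25.4,118]),atz(w,c,bl[0][1],118))
sd=bot.snapshot("side");b=blobs(sd["img"],"g",4);print(b,"expect",proj(sd,cam(sd),[520.6,-25.4,118]))
for n in("side","top"):
    d=bot.snapshot(n);a=cv2.imread(f"pics/{n}0.png");print(n,"r",blobs(a,"r"),blobs(d["img"],"r"))
E
```

```text
t 18.85 tcp [501.6 -25.5 215. ] shift [ 18.9   0.2 -35. ] turn [0.002 0.009 0.001] F [0.7 0.3 0.6] open 56.0
[([217, 186, 23, 21, 379], [227.8, 196.0])] expect top [226.38900139 195.83821646] [519.45535452 -25.21373241 118.        ]
[([244, 174, 8, 6, 41], [247.4, 176.3]), ([245, 194, 4, 2, 4], [246.5, 194.8]), ([250, 194, 2, 3, 4], [250.5, 195.0])] expect [247.55159034 175.86579699]
side r [([211, 123, 5, 3, 14], [213.1, 123.9]), ([348, 307, 25, 43, 409], [359.8, 328.6])] [([348, 307, 25, 43, 428], [359.7, 328.8])]
top r [([371, 173, 29, 9, 190], [385.0, 177.1]), ([157, 204, 7, 6, 29], [159.9, 206.5])] [([371, 173, 29, 9, 190], [385.0, 177.1]), ([157, 204, 7, 6, 29], [159.9, 206.5])]
```

View pics/w6.png

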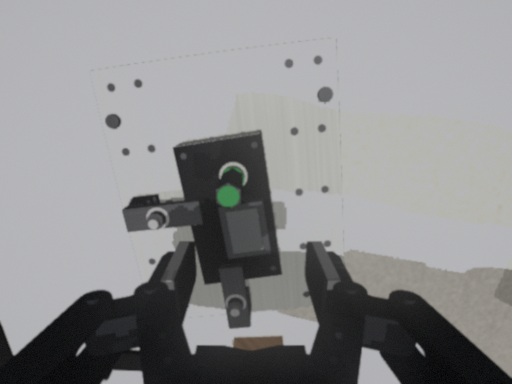

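The plug stands upright in the bore, top at (228,196) where it should be. Handing in.

```bash
python3 -c "
from plant import bot
print(bot.finish_job())"
```

```text
the job is handed in; nothing more can be done
None
```

The green plug is standing released in the casting's bore with its collar home. The job was handed in at about 19 s, and the interface gave no verdict.

- **Touches:** I touched front-left, front-right and the right end in that order. Each was held 0.4 s or more at about 4 to 6 N. They put the casting's yaw at 0.110 rad and the bore at (520.8, -25.6) mm. The wrist camera's look at the bore ring gave (519.5, -25.7) mm, about 1.3 mm off in x, so I used the touched position.
- **Insertion:** The pin went in with no side force beyond the noise. The collar seated with the tool end at z 80.6 mm against 80.7 mm expected, at 3.9 N.
- **Last checks:** The plug's top lay within about 2 px (1 to 2 mm) of the home position in the wrist and side views. I did not measure its tilt separately. The red plug and screwdriver had not moved in the top view; in the side view the red plug was not found, probably hidden by the arm.
- **Not checked:** I did not measure the bottle and paddle again; the plug's route did not pass near them.

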